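# Turn the engraving blank over on the marking machine

### The arm

A 6-joint arm with a two-finger parallel gripper is mounted at the origin on the work surface. World frame = base frame: x ahead of the robot, y to its left, z up, the work surface at z = 0. Lengths are in mm, angles in rad, forces in N, time in s.
With the tool pointing down it reaches from about 350 to 925 mm from the base axis. Payload 6.4 kg.
Tool frame: the origin (TCP) lies on the centre line of the jaws, within the pads' length; the fingertips stand 19 mm ahead of it and the grasp point (between the pads) is the TCP (r.tip_reach is the distance from the TCP to the fingertips, in mm); z points along the fingers, y is the line along which they close (so a half turn about z gives the same grasp; the last joint's range is limited). The gripper opens to 85 mm and grips with 20 to 120 N. Pads are 22 mm wide; open, the fingers measure 114 mm over their backs; the gripper's body (76 mm by 85 mm) begins 54 mm behind the grasp point. The pads swing forward as they close: fully open they stand 13 mm farther back than shut.
Start: joints at [1.149, 0.245, 1.558, -0, 1.339, -0.174], TCP at [159.423, 630.157, 250.29] pointing down, gripper open.
Joint ranges: [-3.13, 3.13], [-1.02, 2.26], [0.13, 2.54], [-0.95, 4.09], [0.21, 2.88], [-2.74, 2.74]. Speed limits (rad/s): [2.57, 2.57, 3.14, 3.14, 3.14, 3.14].

### API

Orientations are given as a 3x3 rotation matrix whose columns are the frame's x, y, z axes.
In Python, from plant import monitor, cams, order, r gives the robot as it stands.
- The arm moves only by the tool play_rows, never from a script. Its argument "moves" is a list of rows, each a list of 5 numbers: the shift along the tool's x, y, z in mm, then the turn about the tool's z in rad, then the opening, from 0 (shut) to 1 (fully open). In form: [[dx, dy, dz, yaw, hand], ...]. A call has 1 to 10 rows; each row shifts and turns the commanded pose from where the row before left it, along the tool's axes as they then stand; what a row does not reach is not made up. A row lasts 1/10 s, in which the tool goes at most 50 mm and 8.59 degrees, less where a joint would pass 70% of its speed; a pose out of reach is approached as far as the arm can. A call is refused whole if a number of a shift passes 50 or a number of a turn 0.15, either way. A call with a gripper value outside its range is refused whole. The fingers move at their own pace and stop on an object; "grip_force" is the grip in N (left out, the last holds). Time passes only in rows, so rows that do not move let the fingers close. It gives the time, the measured TCP pose, the force, the opening and the grip force at its end, in the units of the state.
- monitor.get_state(): the state, without advancing time (a new reading comes with each control period).
- cams.snapshot(name): name is "scene" or "top" or "wrist"; returns a dict with "frame" (384x512x3 uint8, red, green, blue), "z_map" (384x512 float32, mm along the optical axis (not along the pixel's ray), 0 where there is no reading), "intrinsics" (3x3 intrinsics, pixels), "position" and "rotation" of the camera in the world. Camera axes: x right, y up, looking along -z (the intrinsics and any distortion apply to the point x, -y, -z); pixel columns grow to the right and rows downward; lengths in mm; the calibration is good to about 2 mm. A picture is of the moment at which its call begins.
- order.job_done(): hands the job in; it is judged then, once.
Trained networks look in the newest picture that a camera, given by its name, has taken for a name from the list of things; names that differ only in an ending like _2 or _b are one class to them, and where a whole thing is asked for, a point or a joint stands for the part that bears it (a point fixed in the world has none). Each returns a list of dicts, best first, with "confidence" (0 to 1); they miss things now and then, are a little off and sometimes report something else, mostly with a low value. They report only what shows in the picture. A call takes as long as a camera call. They do not tell look-alikes from the thing itself.
- cams.search_frame(target, camera): "position" ([x, y, z] in mm, in world coordinates, good to about 4 mm: the middle of the surface that is visible of it).
- cams.mark_of(target, camera): "position" ([x, y, z] in mm, in world coordinates, good to about 4 mm: a listed point, or the origin of a listed thing).
The state is a dict: "time": time; "qpos": joint angles; "qd": joint speeds; "joint_torque": joint torques, N m; "ee_pos": TCP position; "ee_rot": TCP orientation; "ft_force": force on the tool from outside, world axes, zero at the start; "ft_torque": the same for the moment, N m; "opening": opening from 0.0 (shut) to 1.0 (fully open); "gripper_force": force on a finger pad.
Only numpy, scipy, OpenCV 4.12 (cv2) and the standard library are available. Lean on these libraries where they do the work, as an engineer would, in place of code of your own. Each camera call takes 0.05 s, during which the arm holds its last target. There are 200 camera calls.

### The job

Stop the marking machine by pressing its red mushroom head fully down before you move the two-faced blank. Then stand the blank up on end against the leaning blue fence, bring its foot out so that it comes down with its green face up, and slide it home: lying flat, one short end flush against the fence, square to it and centred on it. Last, turn the mushroom head clockwise as far as it goes to reset the stop, and leave everything else on the bench where it is.

Things in the scene. Friction and masses are not known exactly. Their poses are not given: they have to be found in the camera images.
- blank: flat blank with dark wood edges, 100 (x) x 60 (y) x 10 mm (z), 0.10 to 0.21 kg; origin at its centre. Its +z face, brass with a dark motif, is up at the start; its -z face is green. It starts flat on the bed, turned up to 0.4 rad from the bed's axes, a short end 40 to 100 mm short of the fence. Pinched on its long sides near an end with only 3 to 5 N it swivels between the fingers.
- bed: aluminium bed of the machine, 300 x 300 mm, 12 thick, fixed; origin at the centre of its underside, x away from the robot towards the fence, z up. Beyond its far left corner a 32 mm steel column stands at x = 155, y = 205 mm of this frame, with a white marking head turned away to +x, 136 to 210 mm above the table.
- fence: blue backrest fixed on the bed, 40 mm wide (y, narrower than the blank), 72 long up its slope, 8 thick, leaning back from the robot by 20 degrees. Origin: middle of the foot of its front face, on the bed's top (12 mm above the table; x = 85, y = 0 mm of the bed); x level, into the fence, z up. A blank lying home has its centre at x = -50, y = 0, z = 5 mm here.
- stop_box: yellow box with the stop, 80 x 80 mm, 50 high, fixed to the table, at the robot's left or right; origin at the centre of its underside, z up.
- stop_top (a point): centre of the top of the red mushroom head, which is round, 40 mm in diameter and 17 mm thick, with upright sides; the top is 93 mm above the table at the start (43 over the box) and 85 when pressed. Below it is only a thin neck.
- stop_press (a joint): how far the head is pressed, m: 0 up, 0.008 fully down. Spring with a friction latch: it takes 4 to 6 N to push and stays as deep as it was pushed. This value stays at 0.008 after the reset too, for turning lifts the head another way.
- stop_turn (a joint): turn of the head, rad: 0 at the start, grows clockwise seen from above to a stop at 1.4 (80 degrees). Friction about 0.05 N m; it stays where it is left. The full turn raises the whole head by 8 mm, back to its first height, so let the gripper rise with it.
- bead_box: clear plastic box of green beads, 85 x 115 x 30 mm; a bystander, leave alone; origin at the centre of its underside
- dish: square white ceramic bead dish, 70 x 70 x 32 mm; a bystander, leave alone; origin at the centre of its underside
- spool: white spool of gold wire, 84 mm across, 30 high; a bystander, leave alone; origin at the centre of its underside
- pliers: blue-handled pliers lying flat, about 155 mm long, 12 high; a bystander, leave alone; origin at the centre of its underside
- nippers: red-handled pliers lying flat, about 155 mm long, 12 high; a bystander, leave alone; origin at the centre of its underside
- ruler: steel ruler, 30 x 200 x 3 mm; a bystander, leave alone; origin at the centre of its underside
- weight: brass cylinder 26 mm across, 22 high, standing on the bed near its far right corner; a bystander, leave alone; origin at the centre of its underside
- disc_blank: copper disc 30 mm across, 4 thick, lying on the bed near its near left corner; a bystander, leave alone; origin at the centre of its underside
There are look-alikes about, which are no part of the job. There is more than one size of the blank; the one meant has the size given above.

How it is judged:
By the outcome, as a careful person would: the job done as asked, in the order asked, and still so for the second after the job is handed in, with the robot touching nothing.
It also fails if it takes over 72 s, if anything falls off the work surface, if the arm or the gripper's body presses on something with over 40 N, if the wrist force passes 120 N, or if a joint passes its speed limit or range.

## Working session

There is one attempt and no reset: what is moved stays moved. The work goes in short steps, Python scripts to look and compute and a tool call to move; the robot and the scene stay as the last step left them, time stands still between calls to the robot, and variables do not carry over. Pictures are saved under pics/ and viewed, at most 10 in all, crops included, and the job is handed in when it is done.

Besides the shell and the picture viewer there is one more tool, called after ">>>" in YAML: its name, and indented under it one key for each argument. play_rows: Moves the arm, as the interface text tells. Its arguments: {"type":"object","properties":{"moves":{"type":"array","items":{"type":"array","items":{"type":"number"}}},"grip_force":{"type":"number"}},"required":["moves"]}

```bash
ls; mkdir -p pics; cat > h.py <<'E'
import numpy as np, cv2
from plant import monitor, cams, order, r
def world(s,u,v,z=None):
    K=s["intrinsics"];d=z if z else s["z_map"][int(v),int(u)]
    p=np.array([(u-K[0,2])/K[0,0],-(v-K[1,2])/K[1,1],-1.0])*d
    return np.array(s["position"])+np.array(s["rotation"])@p
def cloud(s):
    K=s["intrinsics"];d=s["z_map"];h,w=d.shape
    u,v=np.meshgrid(np.arange(w),np.arange(h))
    P=np.stack([(u-K[0,2])/K[0,0],-(v-K[1,2])/K[1,1],-np.ones((h,w))],-1)*d[...,None]
    return P@np.array(s["rotation"]).T+np.array(s["position"])
def save(s,n,box=None,k=1):
    f=s["frame"][...,::-1]
    if box: f=f[box[1]:box[3],box[0]:box[2]]
    cv2.imwrite("pics/"+n,cv2.resize(f,None,fx=k,fy=k,interpolation=cv2.INTER_CUBIC))
def st():
    s=monitor.get_state();print({k:np.round(s[k],3).tolist() for k in ("time","qpos","ee_pos","ee_rot","ft_force","opening","gripper_force")})
E
python3 - <<'E'
from h import *
st()
for c in ("scene","top"):
    s=cams.snapshot(c);save(s,c+"0.png",k=1.5);np.savez(c+"0.npz",**s)
    print(c,np.round(s["position"]),np.round(s["intrinsics"][0]))
    for t in ("blank","bed","fence","stop_box","stop_top"):
        print(t,[(np.round(x["position"]).tolist(),round(x["confidence"],2)) for x in cams.mark_of(t,c)][:4])
E
```

```text
pics
{'time': 0.0, 'qpos': [1.149, 0.246, 1.559, 0.0, 1.339, -0.174], 'ee_pos': [159.202, 629.66, 249.157], 'ee_rot': [[-0.969, 0.245, -0.001], [0.245, 0.969, -0.002], [0.0, -0.002, -1.0]], 'ft_force': [-0.535, -0.61, -0.436], 'opening': 0.997, 'gripper_force': 0.0}
scene [1312. -536.  876.] [381.   0. 259.]
blank [([549.0, 16.0, 18.0], 0.57)]
bed [([573.0, 9.0, 4.0], 0.95)]
fence [([657.0, -6.0, 12.0], 0.53)]
stop_box [([503.0, -331.0, -2.0], 0.89)]
stop_top [([504.0, -331.0, 90.0], 0.7)]
top [ 439.  -47. 1334.] [388.   0. 254.]
blank [([327.0, 108.0, 1.0], 0.87), ([547.0, 13.0, 18.0], 0.63)]
bed []
fence [([652.0, -2.0, 14.0], 0.52)]
stop_box [([508.0, -332.0, -4.0], 0.93)]
stop_top [([508.0, -334.0, 95.0], 0.67)]
```

View pics/top0.png

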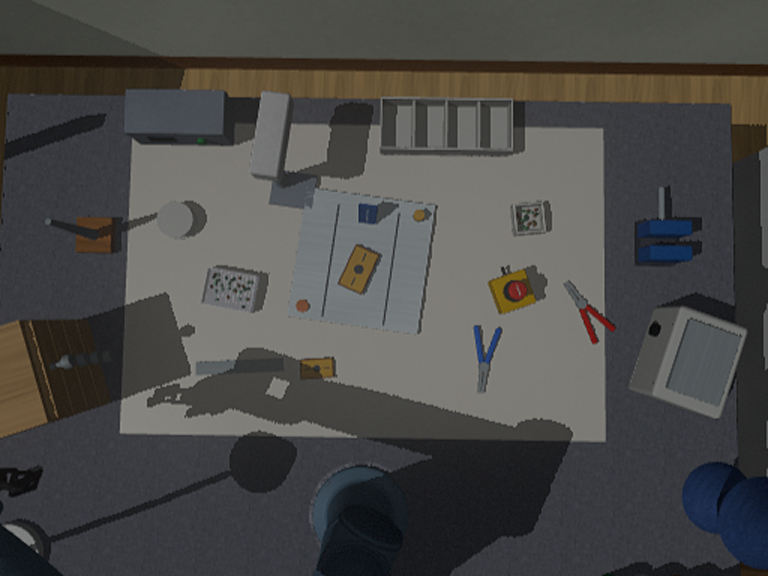

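View pics/scene0.png

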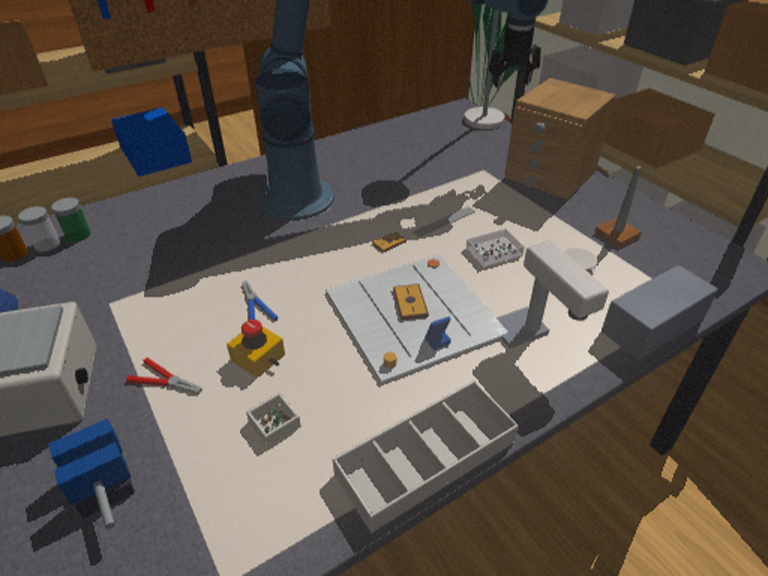

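The top view shows two blank-like things: one on the bed at (360,269), and a smaller one on the table at (318,368). The one on the bed fits the description. The stop is at (515,290), the fence at (368,212) and the disc at (303,305). I'll measure all of these and confirm with a crop.

```bash
python3 - <<'E'
from h import *
s=dict(np.load("top0.npz"));C=cloud(s)
hsv=cv2.cvtColor(s["frame"],cv2.COLOR_RGB2HSV);H,S,V=[hsv[...,i].astype(int) for i in range(3)]
def rect(m,name,z):
    n,l,stt,c=cv2.connectedComponentsWithStats(m.astype(np.uint8))
    k=1+np.argmax(stt[1:,4]);v,u=np.where(l==k)
    P=C[v,u];print(name,len(v),"z med",np.median(P[:,2]).round(1),"centroid",P.mean(0).round(1))
    # intersect rays at plane z
    K=s["intrinsics"]; dz=s["position"][2]-z
    Q=np.stack([world(s,a,b,dz)[:2] for a,b in zip(u,v)]).astype(np.float32)
    print("  rect",[np.round(q,2) for q in cv2.minAreaRect(Q)]);return Q
box=np.zeros(H.shape,bool)
def reg(x0,y0,x1,y1):
    b=np.zeros(H.shape,bool);b[y0:y1,x0:x1]=1;return b
rect(reg(215,155,265,205)&(S>90)&(H<40),"blank",22)
rect(reg(195,230,230,260)&(S>90)&(H<40),"small",10)
rect(reg(320,170,370,215)&(S>120)&((H<6)|(H>172)),"head",93)
rect(reg(320,170,370,215)&(S>120)&(H>12)&(H<40),"box",50)
rect(reg(235,130,260,155)&(S>90)&(H>95)&(H<130),"fence",30)
rect((abs(C[...,2]-12)<5)&reg(185,115,300,230),"bed",12)
s2=dict(np.load("scene0.npz"));C2=cloud(s2)
h2=cv2.cvtColor(s2["frame"],cv2.COLOR_RGB2HSV)
m=(h2[...,0]>100)&(h2[...,0]<125)&(h2[...,1]>100)
m[:200]=0;m[245:]=0;m[:,:270]=0;m[:,320:]=0
P=C2[m];print("fence scene",len(P),P.min(0),P.max(0),P.mean(0))
a=s["frame"][110:230,185:305];b=s["frame"][160:220,310:380]
save(s,"crop_top.png",(185,110,385,260),4)
E
```

```text
blank 436 z med 21.4 centroid [551.8  14.2  21.5]
  rect [array([551.42,  13.89]), array([56.48, 96.35]), np.float64(66.06)]
small 238 z med 7.0 centroid [327.6 104.2  12.5]
  rect [array([326.1 , 107.63]), array([40.92, 71.74]), np.float64(0.89)]
head 109 z med 91.4 centroid [ 504.6 -326.2  101.9]
  rect [array([ 504.39, -328.56]), array([35.15, 35.22]), np.float64(0.89)]
box 431 z med 48.8 centroid [ 503.6 -323.6   46.8]
  rect [array([ 505.03, -326.06]), array([78.84, 86.03]), np.float64(20.89)]
fence 133 z med 56.8 centroid [673.5  -4.3  54.2]
  rect [array([675.44,  -3.64]), array([40.5 , 39.76]), np.float64(85.15)]
bed 6746 z med 11.6 centroid [578.8  17.9  11.7]
  rect [array([589.43,  37.36]), array([361.05, 325.5 ]), np.float64(82.78)]
fence scene 58 [674.14763504 -26.14311882  21.72703613] [696.22085992  14.72897802  81.48383067] [687.26687244  -1.95631753  51.48371071]
```

View pics/crop_top.png

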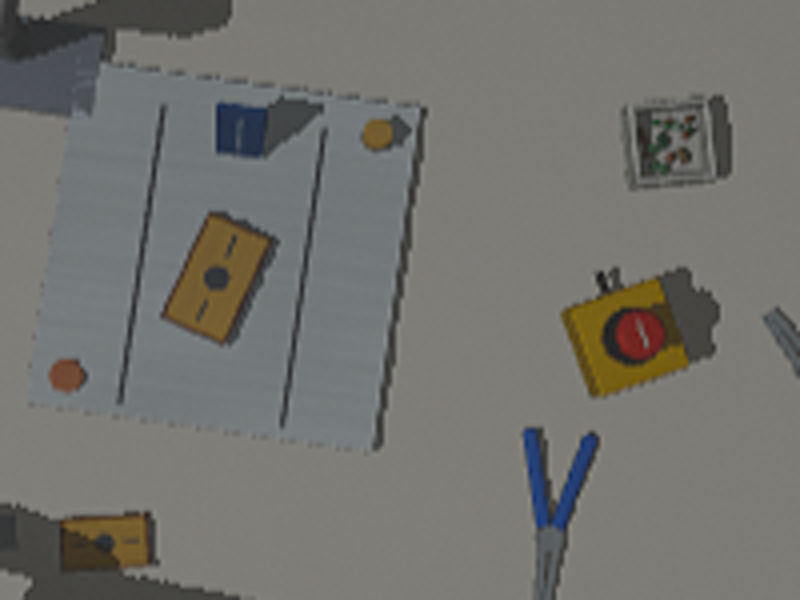

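The crop confirms it: the blank at crop pixel (217,278) measures about 96x56 mm and lies on the bed. The look-alike at (105,542) measures only about 72x41 mm and lies on the table. Next I'll get the bed yaw and work out the first approach, to above the stop.

```bash
cat >> h.py <<'E'
def tool(d,R=None):
    R=np.array(monitor.get_state()["ee_rot"]) if R is None else R
    return np.round(R.T@np.array(d,float),1)
E
python3 - <<'E'
from h import *
print("tip",r.tip_reach)
s=dict(np.load("top0.npz"));K=s["intrinsics"]
g=cv2.cvtColor(s["frame"],cv2.COLOR_RGB2GRAY)[110:230,185:305]
g=cv2.resize(g,None,fx=4,fy=4,interpolation=cv2.INTER_CUBIC)
for l in cv2.createLineSegmentDetector().detect(g)[0][:,0]:
    L=np.hypot(l[2]-l[0],l[3]-l[1])
    if L>120:
        p=[world(s,185+l[i]/4-.4,110+l[i+1]/4-.4,s["position"][2]-12)[:2] for i in (0,2)]
        print(L.round(),np.round(p,1).tolist(),round(float(np.arctan2(*(p[1]-p[0])[::-1])%(np.pi/2)-np.pi/2),3))
print(tool([480-159,300-630,-60]),tool([505-480,-330-300,0]))
E
```

```text
tip 19.0
303.0 [[699.4, 59.4], [443.6, 93.5]] -0.133
303.0 [[682.4, -78.1], [426.3, -45.3]] -0.127
302.0 [[426.0, -40.2], [680.8, -72.7]] -0.127
301.0 [[445.0, 98.5], [699.0, 64.7]] -0.132
[-392.1 -241.2   60. ] [-178.8 -604.6   -0. ]
```

>>> play_rows:
  moves:
    - [0,0,0,-0.118,0]
    - [-33,-30,3,0,0]
    - [-33,-30,3,0,0]
    - [-33,-30,3,0,0]
    - [-33,-30,3,0,0]
    - [-33,-30,3,0,0]
    - [-33,-30,3,0,0]
    - [-33,-30,3,0,0]
    - [-33,-30,3,0,0]
    - [-33,-30,3,0,0]
  grip_force: 30

```text
time: 1.6
ee_pos: [419.9, 322.5, 223.5]
ee_rot: [[-0.992, 0.129, 0.001], [0.129, 0.992, 0.0], [-0.001, 0.0, -1.0]]
ft_force: [1.0, 0.5, -1.0]
opening: 0.001
gripper_force: 0.0
```

>>> play_rows:
  moves:
    - [-12,-45,0,0,0]
    - [-12,-45,0,0,0]
    - [-12,-45,0,0,0]
    - [-12,-45,0,0,0]
    - [-12,-45,0,0,0]
    - [-12,-45,0,0,0]
    - [-12,-45,0,0,0]
    - [-12,-45,0,0,0]
    - [-12,-45,0,0,0]
    - [-12,-45,0,0,0]

```text
time: 2.6
ee_pos: [479.7, -139.8, 223.7]
ee_rot: [[-0.992, 0.13, 0.001], [0.13, 0.992, -0.0], [-0.001, -0.0, -1.0]]
ft_force: [1.1, -0.2, 1.0]
opening: 0.001
gripper_force: 0.0
```

```bash
python3 - <<'E'
from h import *
st()
s=cams.snapshot("wrist");save(s,"w1.png",k=1.5);np.savez("w1.npz",**s)
print(np.round(s["position"]),np.round(s["rotation"],2).tolist(),s["intrinsics"][0,0])
for t in ("stop_box","stop_top"):
    print(t,[(np.round(x["position"],1).tolist(),round(x["confidence"],2)) for x in cams.mark_of(t,"wrist")][:4])
C=cloud(s);hsv=cv2.cvtColor(s["frame"],cv2.COLOR_RGB2HSV)
m=(hsv[...,1]>120)&((hsv[...,0]<6)|(hsv[...,0]>172))&(abs(C[...,2]-93)<4)
if m.sum()>50:
    P=C[m];print(m.sum(),P.min(0),P.max(0),P.mean(0))
print(tool([505,-330,150]-np.array(monitor.get_state()["ee_pos"])))
E
```

```text
{'time': 2.6, 'qpos': [-0.511, -0.087, 1.961, 0.0, 1.267, -1.952], 'ee_pos': [479.706, -139.809, 223.701], 'ee_rot': [[-0.992, 0.13, 0.001], [0.13, 0.992, -0.0], [-0.001, -0.0, -1.0]], 'ft_force': [1.109, -0.182, 0.959], 'opening': 0.001, 'gripper_force': 0.0}
[ 404. -130.  347.] [[0.13, -0.95, -0.3], [0.99, 0.13, 0.04], [-0.0, -0.3, 0.95]] 346.24962458391985
stop_box [([503.2, -335.8, 1.8], 0.74)]
stop_top [([503.4, -331.4, 94.5], 0.83)]
1405 [ 484.13763373 -349.62985174   89.02119234] [ 522.74057566 -312.64515035   94.39997033] [ 502.3327399  -329.97074916   91.89199878]
[ -50.3 -184.8   73.6]
```

>>> play_rows:
  moves:
    - [-12,-46,15,0,0]
    - [-12,-46,25,0,0]
    - [-12,-46,25,0,0]
    - [-12,-48,25,0,0]
    - [0,0,11,0,0]
    - [0,0,3,0,0]
    - [0,0,3,0,0]
    - [0,0,3,0,0]
    - [0,0,3,0,0]
    - [0,0,3,0,0]

```text
time: 3.75
ee_pos: [502.3, -316.6, 113.8]
ee_rot: [[-0.992, 0.128, 0.001], [0.128, 0.992, -0.001], [-0.001, -0.001, -1.0]]
ft_force: [0.3, -0.1, -0.7]
opening: 0.002
gripper_force: 0.0
```

>>> play_rows:
  moves:
    - [0,0,1.5,0,0]
    - [0,0,1.5,0,0]
    - [0,0,0,0,0]

```text
time: 4.05
ee_pos: [502.0, -317.0, 110.5]
ee_rot: [[-0.992, 0.129, 0.0], [0.129, 0.992, 0.0], [-0.0, 0.0, -1.0]]
ft_force: [0.0, 1.7, 2.5]
opening: 0.002
gripper_force: 0.9
```

>>> play_rows:
  moves:
    - [0,0,-6,0,0]
    - [-3.3,-13.7,0,0,0]
    - [0,0,4,0,0]
    - [0,0,3,0,0]
    - [0,0,2,0,0]
    - [0,0,2,0,0]
    - [0,0,2,0,0]
    - [0,0,1,0,0]
    - [0,0,0,0,0]

```text
time: 4.95
ee_pos: [504.0, -332.0, 103.7]
ee_rot: [[-0.992, 0.129, 0.001], [0.129, 0.992, -0.002], [-0.001, -0.002, -1.0]]
ft_force: [-0.9, -2.1, 8.8]
opening: -0.002
gripper_force: 4.6
```

>>> play_rows:
  moves:
    - [0,0,1,0,0]
    - [0,0,1,0,0]
    - [0,0,0,0,0]

```text
time: 5.25
ee_pos: [504.3, -332.3, 103.5]
ee_rot: [[-0.992, 0.129, 0.001], [0.129, 0.992, -0.003], [-0.002, -0.002, -1.0]]
ft_force: [-4.5, -0.0, 18.5]
opening: -0.001
gripper_force: 9.1
```

>>> play_rows:
  moves:
    - [0,0,-35,0,0]
    - [0,20,-35,0,1]
    - [6,44,-18,0,1]
    - [6,44,-18,0,1]
    - [6,44,-16,0,1]
    - [6,48,0,0,1]
    - [6,48,0,0,1]
    - [6,48,0,0,1]
    - [6,48,0,0,1]
    - [7,0,0,0,1]

```text
time: 6.25
ee_pos: [497.8, 21.6, 220.9]
ee_rot: [[-0.992, 0.123, -0.003], [0.122, 0.992, 0.003], [0.003, 0.002, -1.0]]
ft_force: [-0.8, -1.3, -0.4]
opening: 0.999
gripper_force: 0.0
```

```bash
cat > meas.py <<'E'
from h import *
import sys
def measure(name,bh=((8,35)),zc=22):
    s=cams.snapshot("wrist");save(s,name+".png",k=1.5);np.savez(name+".npz",**s)
    C=cloud(s);hsv=cv2.cvtColor(s["frame"],cv2.COLOR_RGB2HSV);H,S=hsv[...,0],hsv[...,1]
    m=(S>90)&(H>=bh[0])&(H<bh[1])&(abs(C[...,2]-zc)<5)
    n,l,t,c=cv2.connectedComponentsWithStats(m.astype(np.uint8));k=1+np.argmax(t[1:,4])
    print("blank",t[k,4],"z",np.median(C[l==k][:,2]).round(1),[np.round(q,3) for q in cv2.minAreaRect(C[l==k][:,:2].astype(np.float32))])
    f=(S>100)&(H>100)&(H<128)&(C[...,2]>14)&(C[...,2]<90)&(abs(C[...,0]-675)<50)&(abs(C[...,1])<60)
    P=C[f];print("fence n",len(P))
    a=0.13;X=np.array([np.cos(a),-np.sin(a)]);Y=np.array([np.sin(a),np.cos(a)])
    px,py=P[:,:2]@X,P[:,:2]@Y
    print("bed-y range",np.percentile(py,[1,99]).round(1),"mid",np.mean(np.percentile(py,[1,99])).round(1))
    # front face: x rises with z at tan20
    q=px-(P[:,2]-12)*np.tan(np.radians(20));sel=P[:,2]<78
    print("foot bed-x",np.percentile(q[sel],[10,25,50,75,90]).round(1))
    # face yaw
    A=np.c_[py[sel],P[sel,2],np.ones(sel.sum())];print("fit",np.linalg.lstsq(A,px[sel],rcond=None)[0].round(3))
    return s
E
python3 - <<'E'
from meas import *
st();s=measure("w2")
print("stop",[(np.round(x["position"],1).tolist(),round(x["confidence"],2)) for x in cams.mark_of("fence","wrist")])
E
```

```text
{'time': 6.25, 'qpos': [-0.186, -0.085, 1.964, 0.002, 1.266, -1.634], 'ee_pos': [497.8, 21.634, 220.852], 'ee_rot': [[-0.992, 0.123, -0.003], [0.122, 0.992, 0.003], [0.003, 0.002, -1.0]], 'ft_force': [-0.843, -1.34, -0.359], 'opening': 0.999, 'gripper_force': 0.0}
blank 4803 z 22.3 [array([549.765,  12.84 ]), array([57.725, 98.61 ]), np.float64(66.505)]
fence n 1905
bed-y range [62.6 99.8] mid 81.2
foot bed-x [650.3 650.8 651.4 651.9 652.3]
fit [-5.00000e-03  3.64000e-01  6.47343e+02]
stop [([654.2, -6.1, 12.4], 0.68)]
```

View pics/w2.png

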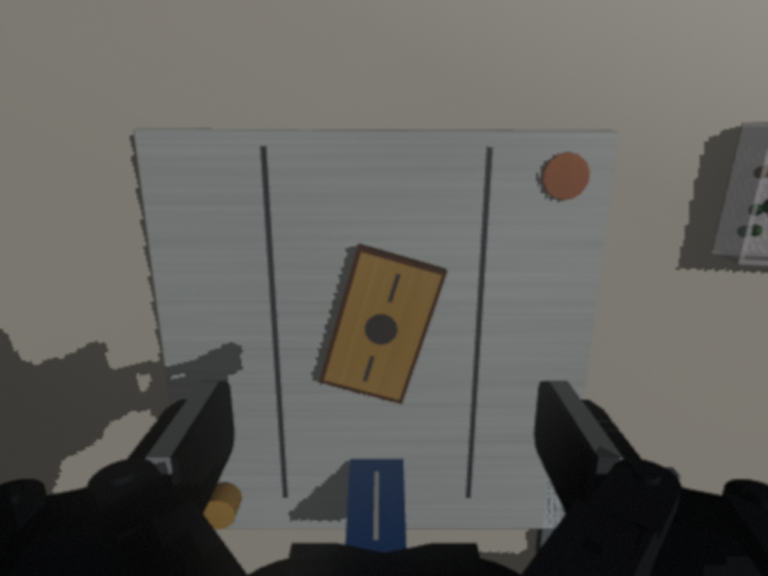

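>>> play_rows:
  moves:
    - [0,0,0,0.143,0.8]
    - [0,0,0,0.143,0.8]
    - [-6,6,40,0,0.8]
    - [-7,7,40,0,0.8]
    - [0,0,45,0,0.8]
    - [0,0,36,0,0.8]
    - [0,0,0,0,0.8]
  grip_force: 4

```text
time: 7.05
ee_pos: [511.6, 22.5, 55.5]
ee_rot: [[-0.914, 0.406, -0.013], [0.406, 0.914, 0.002], [0.013, -0.003, -1.0]]
ft_force: [-1.7, -0.2, -0.0]
opening: 0.799
gripper_force: 0.0
```

```bash
python3 - <<'E'
from h import *
st();e=monitor.get_state();R=np.array(e["ee_rot"])
print("ang err",np.arctan2(R[1,0],R[0,0])-(np.pi-0.41))
d=np.array([515,28,27])-e["ee_pos"];print(tool(d))
E
```

```text
{'time': 7.05, 'qpos': [-0.178, 0.208, 2.005, 0.0, 0.942, -1.33], 'ee_pos': [511.636, 22.513, 55.475], 'ee_rot': [[-0.914, 0.406, -0.013], [0.406, 0.914, 0.002], [0.013, -0.003, -1.0]], 'ft_force': [-1.695, -0.216, -0.048], 'opening': 0.799, 'gripper_force': 0.0}
ang err -0.008207278442634358
[-1.2  6.5 28.4]
```

>>> play_rows:
  moves:
    - [-1.5,6.5,0,0,0.8]
    - [0,0,14,0,0.8]
    - [0,0,10,0,0.8]
    - [0,0,4,0,0.8]
    - [0,0,0,0,0.8]

```text
time: 7.55
ee_pos: [520.1, 28.4, 32.8]
ee_rot: [[-0.915, 0.404, -0.001], [0.404, 0.915, 0.0], [0.001, -0.0, -1.0]]
ft_force: [0.8, 0.1, -0.3]
opening: 0.799
gripper_force: 0.0
```

>>> play_rows:
  moves:
    - [4,-2.4,3,0,0.8]
    - [0,0,2,0,0.8]
    - [0,0,0,0,0.8]

```text
time: 7.85
ee_pos: [515.5, 27.8, 28.1]
ee_rot: [[-0.915, 0.404, -0.0], [0.404, 0.915, 0.0], [0.0, -0.0, -1.0]]
ft_force: [0.4, -0.3, 0.2]
opening: 0.802
gripper_force: 0.0
```

>>> play_rows:
  moves:
    - [0,0,1.5,0,0.6]
    - [0,0,0,0,0.6]
    - [0,0,0,0,0.6]
    - [0,0,0,0,0.6]
  grip_force: 4

```text
time: 8.25
ee_pos: [516.1, 27.8, 27.5]
ee_rot: [[-0.915, 0.404, 0.0], [0.404, 0.915, -0.0], [-0.0, -0.0, -1.0]]
ft_force: [-3.1, -0.7, 6.3]
opening: 0.697
gripper_force: 21.0
```

>>> play_rows:
  moves:
    - [0,0,-1.5,0,0.695]
    - [0,0,0,0,0.695]
    - [0,0,0,0,0.695]

```text
time: 8.55
ee_pos: [515.6, 27.8, 27.9]
ee_rot: [[-0.915, 0.404, -0.0], [0.404, 0.915, 0.0], [0.0, -0.0, -1.0]]
ft_force: [0.2, -0.4, -0.9]
opening: 0.699
gripper_force: 19.7
```

>>> play_rows:
  moves:
    - [0,0,0,0,0.705]
    - [0,0,0,0,0.705]
    - [0,0,0,0,0.705]

```text
time: 8.85
ee_pos: [515.9, 27.7, 28.2]
ee_rot: [[-0.915, 0.404, 0.0], [0.404, 0.915, -0.0], [-0.0, -0.0, -1.0]]
ft_force: [-0.2, -0.0, 0.1]
opening: 0.709
gripper_force: 0.2
```

>>> play_rows:
  moves:
    - [0,0,0,0,0.699]
    - [0,0,0,0,0.699]
    - [0,0,0,0,0.699]

```text
time: 9.15
ee_pos: [515.9, 27.7, 28.3]
ee_rot: [[-0.915, 0.404, 0.0], [0.404, 0.915, -0.0], [-0.0, -0.0, -1.0]]
ft_force: [-0.8, -0.4, 1.4]
opening: 0.698
gripper_force: 6.9
```

>>> play_rows:
  moves:
    - [-0.6,0,-10,0,0.7]
    - [-1.7,0,-10,0,0.7]
    - [-3,0,-10,0,0.7]
    - [-4.3,0,-10,0,0.7]
    - [0,0,0,0,0.7]

```text
time: 9.65
ee_pos: [526.8, 23.4, 70.6]
ee_rot: [[-0.915, 0.404, 0.005], [0.404, 0.915, -0.001], [-0.005, 0.001, -1.0]]
ft_force: [0.5, -0.1, -0.8]
opening: 0.7
gripper_force: 5.5
```

```bash
python3 - <<'E'
from h import *
st();s=cams.snapshot("wrist");save(s,"w3.png",(100,60,420,384),2);np.savez("w3.npz",**s)
C=cloud(s);hsv=cv2.cvtColor(s["frame"],cv2.COLOR_RGB2HSV);H,S=hsv[...,0],hsv[...,1]
m=(S>90)&(H>8)&(H<35)&(abs(C[...,0]-550)<70)&(abs(C[...,1]-13)<70)&(C[...,2]>15)
P=C[m];print(m.sum(),P.min(0).round(),P.max(0).round())
u=P[:,0]*.917-P[:,1]*.4;print("slope dz/dlong",np.polyfit(u,P[:,2],1))
E
```

```text
{'time': 9.65, 'qpos': [-0.171, 0.203, 1.975, 0.0, 0.959, -1.326], 'ee_pos': [526.76, 23.402, 70.596], 'ee_rot': [[-0.915, 0.404, 0.005], [0.404, 0.915, -0.001], [-0.005, 0.001, -1.0]], 'ft_force': [0.462, -0.139, -0.763], 'opening': 0.7, 'gripper_force': 5.493}
11006 [502. -34.  21.] [606.  55.  70.]
slope dz/dlong [ -0.5316374  314.20391635]
```

>>> play_rows:
  moves:
    - [-5.5,0,-10,0,0.7]
    - [-7.5,0,-10,0,0.7]
    - [-10,0,-10,0,0.7]
    - [-13,0,-8,0,0.7]
    - [-16,0,-6,0,0.7]
    - [-12,0,-3,0,0.7]
    - [0,0,-8,0,0.7]
    - [0,0,-8,0,0.7]
    - [0,0,0,0,0.7]

```text
time: 10.6
ee_pos: [583.5, -1.9, 132.6]
ee_rot: [[-0.915, 0.404, 0.002], [0.404, 0.915, -0.0], [-0.002, 0.0, -1.0]]
ft_force: [0.0, 0.2, -1.1]
opening: 0.703
gripper_force: 4.7
```

```bash
python3 - <<'E'
from h import *
st();s=cams.snapshot("wrist");save(s,"w4.png",(60,60,460,384),1.9);np.savez("w4.npz",**s)
C=cloud(s);hsv=cv2.cvtColor(s["frame"],cv2.COLOR_RGB2HSV);H,S=hsv[...,0],hsv[...,1]
for n,a,b in(("brass",8,35),("green",40,90)):
  m=(S>70)&(H>a)&(H<b)&(abs(C[...,0]-600)<70)&(abs(C[...,1]-0)<80)&(C[...,2]>15)
  P=C[m];print(n,m.sum())
  if m.sum()>50: print(P.min(0).round(),P.max(0).round());u=P[:,0]*.917-P[:,1]*.4;print("dlong/dz",np.polyfit(P[:,2],u,1))
E
```

```text
{'time': 10.6, 'qpos': [-0.197, 0.225, 1.812, 0.0, 1.103, -1.353], 'ee_pos': [583.531, -1.879, 132.567], 'ee_rot': [[-0.915, 0.404, 0.002], [0.404, 0.915, -0.0], [-0.002, 0.0, -1.0]], 'ft_force': [0.006, 0.185, -1.068], 'opening': 0.703, 'gripper_force': 4.652}
brass 3265
[558. -35. 125.] [588.  30. 193.]
dlong/dz [1.03176078e-02 5.24069970e+02]
green 209
[560. -56. 124.] [613.  50. 192.]
dlong/dz [1.48580535e-01 5.02874510e+02]
```

View pics/w4.png

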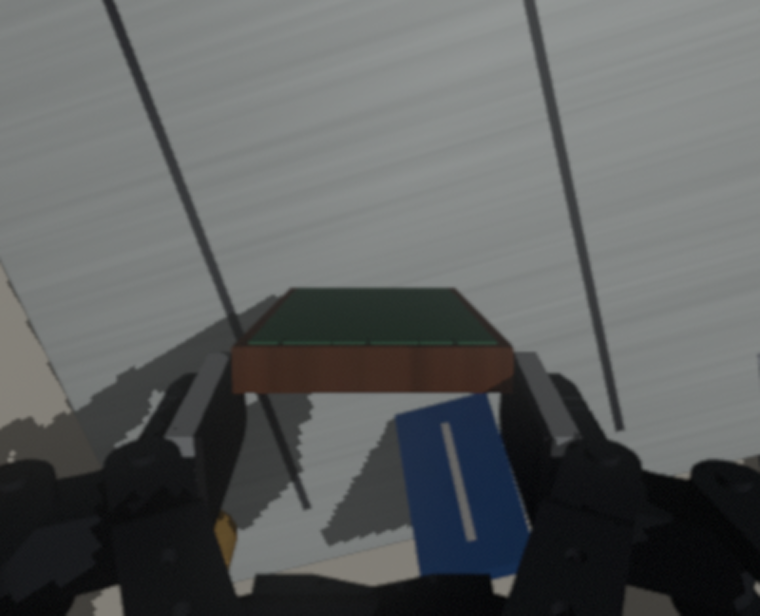

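>>> play_rows:
  moves:
    - [0,0,0,-0.143,0.7]
    - [0,0,0,-0.143,0.7]
    - [-15,2.5,0,0,0.7]
    - [-15,2.5,0,0,0.7]
    - [-15,2.4,0,0,0.7]
    - [-10,0,5,0,0.7]
    - [0,0,0,0,0.7]

```text
time: 11.35
ee_pos: [638.5, -1.7, 125.0]
ee_rot: [[-0.992, 0.129, -0.002], [0.129, 0.992, 0.0], [0.002, 0.0, -1.0]]
ft_force: [-0.3, 0.6, -0.6]
opening: 0.702
gripper_force: 4.6
```

```bash
cat >> h.py <<'E'
def bed():
    e=monitor.get_state();p=np.array(e["ee_pos"]);a=.13;R=np.array(e["ee_rot"])
    print("X' %.1f Y' %.1f z %.1f angerr %.3f f %s op %.3f gf %.1f t %.2f"%(p[0]*np.cos(a)-p[1]*np.sin(a),p[0]*np.sin(a)+p[1]*np.cos(a),p[2],np.arctan2(R[1,0],R[0,0])-(np.pi-.13),np.round(e["ft_force"],1),e["opening"],e["gripper_force"],e["time"]))
E
python3 -c "
from h import *
bed()"
```

```text
X' 633.3 Y' 81.1 z 125.0 angerr 0.000 f [-0.3  0.6 -0.6] op 0.702 gf 4.6 t 11.35
```

>>> play_rows:
  moves:
    - [-7.5,0,4,0,0.7]
    - [0,0,4,0,0.7]
    - [0,0,3,0,0.7]
    - [0,0,2,0,0.7]
    - [-6,0,0.5,0,0.7]
    - [-7,0,0.8,0,0.7]
    - [-7,0,1,0,0.7]
    - [-7,0,1.2,0,0.7]
    - [-5,0,1,0,0.7]
    - [0,0,0,0,0.7]

```text
time: 12.35
ee_pos: [679.5, -7.2, 109.8]
ee_rot: [[-0.992, 0.13, 0.003], [0.13, 0.992, -0.0], [-0.003, -0.0, -1.0]]
ft_force: [1.1, -0.1, 5.4]
opening: 0.698
gripper_force: 5.5
```

```bash
python3 - <<'E'
from h import *
bed();s=cams.snapshot("scene");save(s,"s2.png",(230,180,370,285),5)
s=cams.snapshot("wrist");np.savez("w5.npz",**s)
C=cloud(s);hsv=cv2.cvtColor(s["frame"],cv2.COLOR_RGB2HSV);H,S=hsv[...,0],hsv[...,1]
m=(S>70)&(H>40)&(H<95)&(abs(C[...,0]-650)<70)&(abs(C[...,1])<50)&(C[...,2]>10)&(C[...,2]<125)
P=C[m];X=P[:,0]*np.cos(.13)-P[:,1]*np.sin(.13)
print(m.sum(),X.min(),X.max(),P[:,2].min(),P[:,2].max(),np.polyfit(P[:,2],X,1))
E
```

```text
X' 674.7 Y' 81.0 z 109.8 angerr 0.000 f [ 1.1 -0.1  5.4] op 0.698 gf 5.5 t 12.35
9611 641.2217736270529 661.5507828800072 19.224714793186735 110.03684191670901 [2.13547597e-01 6.37132980e+02]
```

View pics/s2.png

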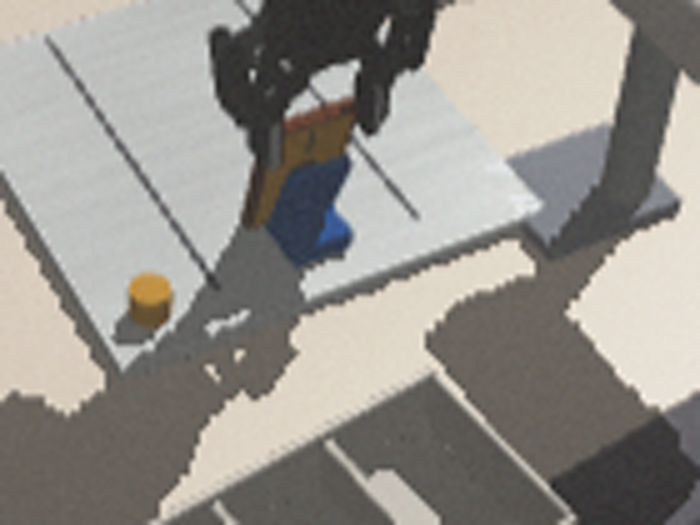

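>>> play_rows:
  moves:
    - [-6,0,0,0,0.7]
    - [-6,0,1,0,0.7]
    - [0,0,0,0,0.7]
    - [0,0,0,0,0.73]
    - [0,0,0,0,0.8]
    - [0,0,0,0,0.85]
    - [0,0,0,0,0.85]

```text
time: 13.15
ee_pos: [689.4, -8.3, 107.4]
ee_rot: [[-0.992, 0.129, -0.001], [0.129, 0.992, 0.0], [0.001, 0.0, -1.0]]
ft_force: [0.6, 0.5, -0.0]
opening: 0.849
gripper_force: 0.0
```

```bash
cat > lean.py <<'E'
from h import *
def lean(name,zmin=14,zmax=125,xc=650):
    bed();s=cams.snapshot("wrist");np.savez(name+".npz",**s);save(s,name+".png",k=1.5)
    C=cloud(s);hsv=cv2.cvtColor(s["frame"],cv2.COLOR_RGB2HSV);H,S=hsv[...,0],hsv[...,1]
    m=(S>70)&(H>40)&(H<95)&(abs(C[...,0]-xc)<90)&(abs(C[...,1])<60)&(C[...,2]>zmin)&(C[...,2]<zmax)
    n,l,t,c=cv2.connectedComponentsWithStats(m.astype(np.uint8));k=1+np.argmax(t[1:,4]);P=C[l==k]
    X=P[:,0]*np.cos(.13)-P[:,1]*np.sin(.13);Y=P[:,0]*np.sin(.13)+P[:,1]*np.cos(.13)
    print(t[k,4],"X",np.percentile(X,[.5,99.5]).round(1),"Y",np.percentile(Y,[.5,99.5]).round(1),"z",np.percentile(P[:,2],[.5,99.5]).round(1))
    A=np.c_[P[:,2]-12,Y-81.2,np.ones(len(P))];q=np.linalg.lstsq(A,X,rcond=None)[0]
    print("X'=%.3f*(z-12)+%.3f*(Y-81.2)+%.1f lean %.1f deg"%(*q,np.degrees(np.arctan(q[0]))));return s
E
python3 -c "
from lean import *
lean('w6')"
```

```text
X' 684.7 Y' 81.1 z 107.4 angerr 0.000 f [ 0.6  0.5 -0. ] op 0.849 gf 0.0 t 13.15
12304 X [643.1 675. ] Y [ 54.3 106.6] z [ 22.1 106.2]
X'=0.379*(z-12)+-0.005*(Y-81.2)+639.2 lean 20.8 deg
```

>>> play_rows:
  moves:
    - [11,-0.5,15,0,0.85]
    - [10.5,0,15,0,0.85]
    - [0,0,5,0,0.8]
    - [0,0,0,0,0.73]
    - [0,0,0,0,0.699]
    - [0,0,0,0,0.699]
  grip_force: 20

```text
time: 13.8
ee_pos: [668.6, -6.1, 73.1]
ee_rot: [[-0.992, 0.129, 0.0], [0.129, 0.992, -0.0], [-0.0, -0.0, -1.0]]
ft_force: [-2.1, 0.8, -1.9]
opening: 0.701
gripper_force: 9.5
```

```bash
python3 -c "
from lean import *
lean('w7')"
```

```text
X' 663.8 Y' 80.6 z 73.1 angerr 0.000 f [-2.1  0.8 -1.9] op 0.701 gf 9.5 t 13.80
22403 X [642.7 675.2] Y [ 53.6 106.3] z [ 21.8 106. ]
X'=0.382*(z-12)+-0.002*(Y-81.2)+639.0 lean 20.9 deg
```

>>> play_rows:
  moves:
    - [0,0,-4,0,0.699]
    - [16,0,0,0,0.699]
    - [30,0,0,0,0.699]
    - [30,0,0,0,0.699]
    - [28,0,0,0,0.699]
    - [0,0,0,0,0.699]

```text
time: 14.45
ee_pos: [562.2, 8.1, 76.2]
ee_rot: [[-0.992, 0.129, -0.003], [0.129, 0.992, 0.001], [0.003, 0.0, -1.0]]
ft_force: [0.3, -0.5, -1.7]
opening: 0.7
gripper_force: 9.5
```

```bash
python3 -c "
from lean import *
lean('w8',xc=550)"
```

```text
X' 556.4 Y' 80.9 z 76.2 angerr 0.001 f [ 0.3 -0.5 -1.7] op 0.700 gf 9.5 t 14.45
21605 X [536.6 568. ] Y [ 53.9 106.6] z [ 28.5 109.2]
X'=0.386*(z-12)+-0.003*(Y-81.2)+530.3 lean 21.1 deg
```

>>> play_rows:
  moves:
    - [0,0,3,0,0.7]
    - [-5.9,0,2.5,0,0.7]
    - [-5.5,0,2.6,0,0.7]
    - [-5.5,0,3.6,0,0.7]
    - [-5,0,4.3,0,0.7]
    - [-4.3,0,4.9,0,0.7]
    - [-3.8,0,5.4,0,0.7]
    - [0,0,0,0,0.7]

```text
time: 15.3
ee_pos: [595.2, 3.3, 49.6]
ee_rot: [[-0.992, 0.129, -0.001], [0.129, 0.992, -0.0], [0.001, -0.0, -1.0]]
ft_force: [1.7, -1.2, 2.8]
opening: 0.7
gripper_force: 7.8
```

```bash
python3 -c "
from lean import *
lean('w9',xc=570)"
```

```text
X' 589.8 Y' 80.4 z 49.6 angerr 0.000 f [ 1.7 -1.2  2.8] op 0.700 gf 7.8 t 15.30
27554 X [545.  613.3] Y [ 53.3 106.2] z [ 22.7 103.6]
X'=1.289*(z-12)+-0.002*(Y-81.2)+534.4 lean 52.2 deg
```

>>> play_rows:
  moves:
    - [-2.8,0,5,0,0.7]
    - [-2.4,0,5,0,0.7]
    - [-1.5,0,5,0,0.7]
    - [-1,0,4,0,0.7]
    - [0,0,1,0,0.7]
    - [0,0,0,0,0.7]

```text
time: 15.95
ee_pos: [601.7, 2.6, 29.5]
ee_rot: [[-0.992, 0.129, -0.002], [0.129, 0.992, 0.0], [0.002, 0.0, -1.0]]
ft_force: [0.1, 0.4, -2.1]
opening: 0.705
gripper_force: 6.9
```

```bash
python3 -c "
from lean import *
lean('w10',xc=580)"
```

```text
X' 596.2 Y' 80.6 z 29.5 angerr 0.000 f [ 0.1  0.4 -2.1] op 0.705 gf 6.9 t 15.95
28702 X [545.6 628.7] Y [ 53.6 106.5] z [22.5 82.8]
X'=3.010*(z-12)+-0.005*(Y-81.2)+527.5 lean 71.6 deg
```

>>> play_rows:
  moves:
    - [0,0,0,0,0.715]
    - [0,0,0,0,0.73]
    - [0,0,0,0,0.8]
    - [0,0,0,0,0.8]

```text
time: 16.4
ee_pos: [602.7, 2.4, 30.6]
ee_rot: [[-0.992, 0.129, 0.0], [0.129, 0.992, -0.0], [-0.0, -0.0, -1.0]]
ft_force: [-0.5, -0.6, 0.9]
opening: 0.8
gripper_force: 0.0
```

```bash
python3 -c "
from lean import *
lean('w11',xc=580)"
```

```text
X' 597.3 Y' 80.5 z 30.6 angerr 0.000 f [-0.5 -0.6  0.9] op 0.800 gf 0.0 t 16.40
24822 X [547.4 640. ] Y [ 53.7 106.4] z [20.9 23.9]
X'=-0.554*(z-12)+0.001*(Y-81.2)+595.1 lean -29.0 deg
```

View pics/w11.png

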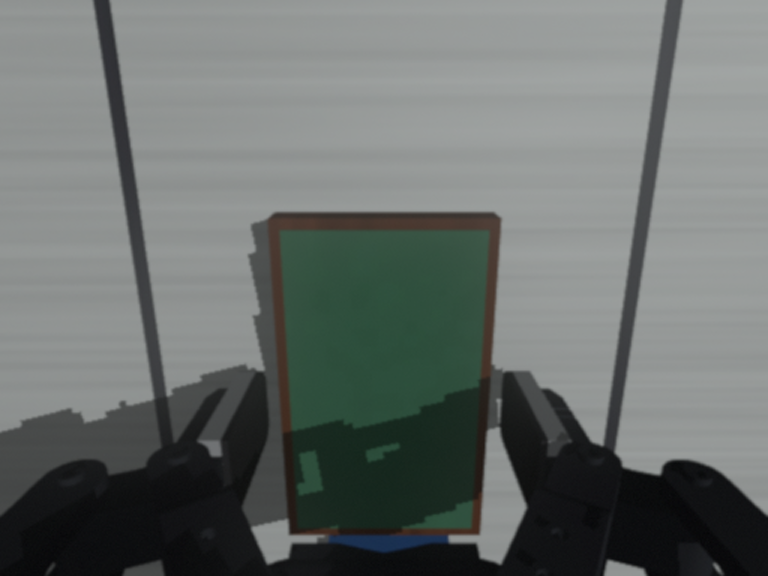

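>>> play_rows:
  moves:
    - [22,0,1.5,0,0.8]
    - [0,0,0,0,0.75]
    - [0,0,0,0,0.6]
    - [0,0,0,0,0.6]
    - [0,0.8,0,0,0.6]
    - [-3,0,0,0,0.6]
    - [-3,0,0,0,0.6]
    - [0,0,0,0,0.6]
  grip_force: 20

```text
time: 17.25
ee_pos: [587.2, 5.3, 28.8]
ee_rot: [[-0.992, 0.129, -0.0], [0.129, 0.992, 0.0], [0.0, -0.0, -1.0]]
ft_force: [-0.6, 0.6, -1.5]
opening: 0.697
gripper_force: 22.6
```

```bash
python3 -c "
from lean import *
lean('w12',xc=580)"
```

```text
X' 581.6 Y' 81.3 z 28.8 angerr 0.000 f [-0.6  0.6 -1.5] op 0.697 gf 22.6 t 17.25
18808 X [555.1 629.9] Y [ 54.3 107.1] z [21.2 83.2]
X'=-0.314*(z-12)+-0.002*(Y-81.2)+592.9 lean -17.5 deg
```

Near end is now about X'=552; keep pushing gently until it meets the fence.

>>> play_rows:
  moves:
    - [-1,0,0,0,0.6]
    - [-1,0,0,0,0.6]
    - [0,0,0,0,0.6]

```text
time: 17.6
ee_pos: [587.5, 5.2, 28.6]
ee_rot: [[-0.992, 0.129, -0.004], [0.129, 0.992, 0.0], [0.004, -0.0, -1.0]]
ft_force: [-5.5, -0.0, 2.5]
opening: 0.693
gripper_force: 22.9
```

>>> play_rows:
  moves:
    - [-1,0,0,0,0.6]
    - [-1,0,0,0,0.6]
    - [0,0,0,0,0.6]

```text
time: 17.9
ee_pos: [587.7, 5.2, 28.5]
ee_rot: [[-0.992, 0.129, -0.009], [0.129, 0.992, 0.001], [0.009, -0.0, -1.0]]
ft_force: [-13.5, 0.7, 9.4]
opening: 0.695
gripper_force: 23.7
```

>>> play_rows:
  moves:
    - [1.5,0,0,0,0.6]
    - [0,0,0,0,0.72]
    - [0,0,0,0,0.8]
    - [0,0,0,0,0.8]
    - [0,0,-20,0,0.8]
    - [20,0,-40,0,0.8]
    - [30,0,-38,0,0.8]
    - [20,0,-40,0,0.8]
    - [0,0,-40,0,0.8]
    - [0,0,0,0,0.8]

```text
time: 18.9
ee_pos: [523.4, 13.5, 214.1]
ee_rot: [[-0.992, 0.129, 0.014], [0.129, 0.992, -0.003], [-0.014, -0.001, -1.0]]
ft_force: [1.0, -0.1, -0.1]
opening: 0.802
gripper_force: 0.0
```

```bash
python3 - <<'E'
from meas import *
bed();s=measure("w13",bh=(45,95))
C=cloud(s);hsv=cv2.cvtColor(s["frame"],cv2.COLOR_RGB2HSV);H,S=hsv[...,0],hsv[...,1]
# whole blank incl. dark edges, by height
X=C[...,0]*np.cos(.13)-C[...,1]*np.sin(.13);Y=C[...,0]*np.sin(.13)+C[...,1]*np.cos(.13)
m=(abs(C[...,2]-22)<4)&(X>520)&(X<655)&(abs(Y-81)<50)
print("whole",m.sum(),[np.round(q,3) for q in cv2.minAreaRect(np.stack([X[m],Y[m]],-1).astype(np.float32))])
for x0 in (560,590,620,640):
    k=m&(abs(X-x0)<4);print(x0,np.percentile(Y[k],[.5,99.5]).round(1))
f=(S>100)&(H>100)&(H<128)&(C[...,2]>20)&(C[...,2]<85)&(abs(X-665)<30)
for z0 in (30,50,70):
    k=f&(abs(C[...,2]-z0)<6)
    if k.sum()>20: print("fence z",z0,np.percentile(Y[k],[.5,99.5]).round(1))
for t in ("stop_top","blank"): print(t,[(np.round(x["position"],1).tolist(),round(x["confidence"],2)) for x in cams.mark_of(t,"wrist")][:3])
E
```

```text
X' 517.3 Y' 81.3 z 214.1 angerr 0.000 f [ 1.  -0.1 -0.1] op 0.802 gf 0.0 t 18.90
blank 1645 z 22.4 [array([ 6.18378e+02, -5.40000e-02]), array([48.665, 66.756]), np.float64(82.352)]
fence n 2168
bed-y range [62.6 99.9] mid 81.3
foot bed-x [650.4 650.9 651.4 651.9 652.3]
fit [1.00000e-03 3.73000e-01 6.46555e+02]
whole 5501 [array([602.93,  80.42]), array([ 59.999, 104.155]), np.float64(89.936)]
560 [ 50.6 109.9]
590 [ 50.7 109.7]
620 [ 50.9 109.6]
640 [ 50.4 110. ]
fence z 30 [62.  99.5]
fence z 50 [62.5 99.7]
fence z 70 [ 62.6 100.1]
stop_top []
blank [([604.9, 3.8, 15.6], 0.83)]
```

View pics/w13.png

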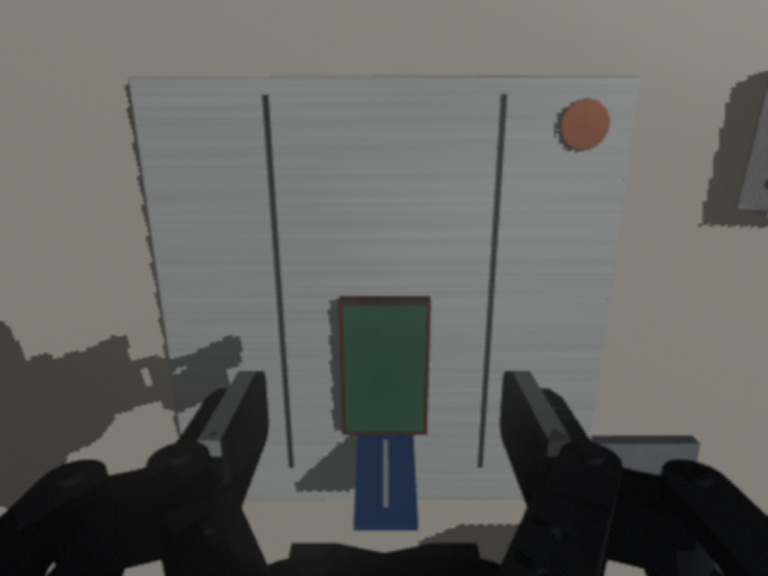

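>>> play_rows:
  moves:
    - [-3,-43,0,0,0.8]
    - [-3,-43,0,0,0.8]
    - [-3,-43,0,0,0.8]
    - [-3,-43,0,0,0.8]
    - [-3,-43,0,0,0.8]
    - [-3,-43,10,0,0.8]
    - [-3,-43,20,0,0.8]
    - [-3,-43,20,0,0.8]
    - [0,0,14,0,0.8]
    - [0,0,0,0,0.8]

```text
time: 20.05
ee_pos: [497.0, -329.1, 138.1]
ee_rot: [[-0.991, 0.131, -0.006], [0.131, 0.991, 0.006], [0.007, 0.005, -1.0]]
ft_force: [0.4, 0.4, 0.0]
opening: 0.803
gripper_force: 0.0
```

```bash
python3 -c "
from h import *
bed();e=monitor.get_state();print(np.round(e['ee_pos'],1),tool(np.array([503.5,-331.2,78])-e['ee_pos']),np.round(e['qpos'],2))"
```

```text
X' 535.4 Y' -261.9 z 138.1 angerr -0.002 f [0.4 0.4 0. ] op 0.803 gf 0.0 t 20.05
[ 497.  -329.1  138.1] [-7.2 -1.5 60. ] [-0.78  0.25  1.77  0.    1.13 -2.21]
```

>>> play_rows:
  moves:
    - [-5,-1.5,10,0,0.75]
    - [0,0,5,0,0.75]
    - [0,0,0,0,0.75]
    - [0,0,0,0,0.75]

```text
time: 20.45
ee_pos: [504.3, -331.7, 128.3]
ee_rot: [[-0.992, 0.128, 0.0], [0.128, 0.992, -0.0], [-0.0, -0.0, -1.0]]
ft_force: [0.3, -0.4, 0.5]
opening: 0.752
gripper_force: 0.0
```

>>> play_rows:
  moves:
    - [0,0,20,0,0.75]
    - [0,0,20,0,0.75]
    - [0,0,10,0,0.75]
    - [0,0,0,0,0.6]
    - [0,0,0,0,0.4]
    - [0,0,0,0,0.4]
    - [0,0,0,0,0.4]
  grip_force: 30

```text
time: 21.15
ee_pos: [504.3, -332.2, 78.9]
ee_rot: [[-0.992, 0.129, 0.001], [0.129, 0.992, -0.0], [-0.001, -0.0, -1.0]]
ft_force: [-0.7, 3.2, 2.1]
opening: 0.449
gripper_force: 30.6
```

>>> play_rows:
  moves:
    - [0,0,-0.75,0.13,0.4]
    - [0,0,-0.75,0.13,0.4]
    - [0,0,-0.75,0.13,0.4]
    - [0,0,-0.75,0.13,0.4]
    - [0,0,-0.75,0.13,0.4]
    - [0,0,-0.75,0.13,0.4]
    - [0,0,-0.75,0.13,0.4]
    - [0,0,-0.75,0.13,0.4]
    - [0,0,-0.75,0.13,0.4]
    - [0,0,0,0,0.4]

```text
time: 22.15
ee_pos: [504.3, -332.3, 85.5]
ee_rot: [[-0.268, 0.963, 0.001], [0.963, 0.268, -0.0], [-0.0, 0.001, -1.0]]
ft_force: [-0.9, 3.4, 3.2]
opening: 0.454
gripper_force: 30.6
```

```bash
python3 -c "
from h import *
bed();e=monitor.get_state();print(e['ft_torque'],np.round(e['ee_pos'],1),np.round(e['qpos'],2))"
```

```text
X' 543.1 Y' -264.1 z 85.5 angerr -1.169 f [-0.9  3.4  3.2] op 0.454 gf 30.6 t 22.15
[0.44236164 0.15603033 0.00722458] [ 504.3 -332.3   85.5] [-0.77  0.34  1.77  0.    1.03 -1.04]
```

>>> play_rows:
  moves:
    - [0,0,-0.6,0.1,0.4]
    - [0,0,-0.6,0.1,0.4]
    - [0,0,-0.2,0.06,0.4]
    - [0,0,0,0.05,0.4]
    - [0,0,0,0.05,0.4]
    - [0,0,0,0,0.4]

```text
time: 22.75
ee_pos: [504.2, -333.2, 86.9]
ee_rot: [[0.084, 0.996, 0.001], [0.996, -0.084, -0.003], [-0.003, 0.001, -1.0]]
ft_force: [-0.2, -0.8, 2.4]
opening: 0.451
gripper_force: 31.6
```

```bash
python3 -c "
from h import *
bed();e=monitor.get_state();print(e['ft_torque'],np.round(e['ee_pos'],1))"
```

```text
X' 543.1 Y' -265.0 z 86.9 angerr -1.525 f [-0.2 -0.8  2.4] op 0.451 gf 31.6 t 22.75
[-0.08212556  0.25042871  0.67212926] [ 504.2 -333.2   86.9]
```

>>> play_rows:
  moves:
    - [0,0,0,0,0.6]
    - [0,0,0,0,0.8]
    - [0,0,0,0,0.8]
    - [0,0,-40,0,0.8]
    - [0,0,-45,0,0.8]
    - [0,0,-40,0,0.8]
    - [0,45,0,0,0.8]
    - [0,45,0,0,0.8]
    - [0,45,0,0,0.8]
    - [0,0,0,0,0.8]

```text
time: 23.75
ee_pos: [641.8, -343.8, 208.9]
ee_rot: [[0.086, 0.996, 0.0], [0.996, -0.086, 0.001], [0.001, 0.0, -1.0]]
ft_force: [-1.4, 0.1, -0.3]
opening: 0.795
gripper_force: 0.0
```

```bash
python3 - <<'E'
from h import *
bed()
a=dict(np.load("top0.npz"));b=cams.snapshot("top");C=cloud(b)
for u,v in ((343,193),(344,195),(345,192)): print(np.round(world(b,u,v),1))
k=lambda f:cv2.resize(f["frame"][150:230,300:420],None,fx=3.3,fy=3.3,interpolation=cv2.INTER_CUBIC)
j=lambda f:cv2.resize(f["frame"][110:260,125:300],None,fx=2.26,fy=2.26,interpolation=cv2.INTER_CUBIC)
col=lambda f:np.vstack([k(f)[:, :395],j(f)[:330,:395]])
cv2.imwrite("pics/final.png",np.hstack([col(a),col(b)])[...,::-1])
E
```

```text
X' 680.9 Y' -257.7 z 208.9 angerr -1.527 f [-1.4  0.1 -0.3] op 0.795 gf 0.0 t 23.75
[ 480.4 -218.9  563.9]
[ 476.3 -220.3  566.2]
[ 482.6 -223.3  561.7]
```

View pics/final.png

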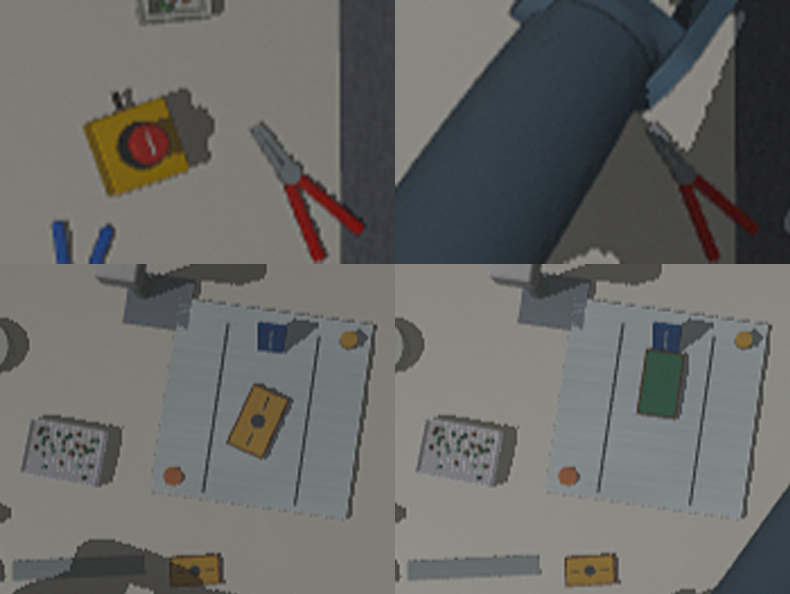

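```bash
python3 - <<'E'
from h import *
a=dict(np.load("scene0.npz"));b=cams.snapshot("scene")
for s in (a,b):
    C=cloud(s);hsv=cv2.cvtColor(s["frame"],cv2.COLOR_RGB2HSV)
    m=(hsv[...,1]>120)&((hsv[...,0]<6)|(hsv[...,0]>172))&(np.hypot(C[...,0]-504,C[...,1]+331)<25)&(C[...,2]>60)
    print(m.sum(),"top z",np.percentile(C[m][:,2],[50,80,95]).round(1) if m.any() else None)
k=lambda f:cv2.resize(f["frame"][200:260,140:200],None,fx=6.5,fy=6.5,interpolation=cv2.INTER_CUBIC)
cv2.imwrite("pics/fin2.png",np.hstack([k(a),k(b)])[...,::-1])
E
```

```text
113 top z [91.1 93.1 94.2]
121 top z [90.9 92.8 94. ]
```

View pics/fin2.png

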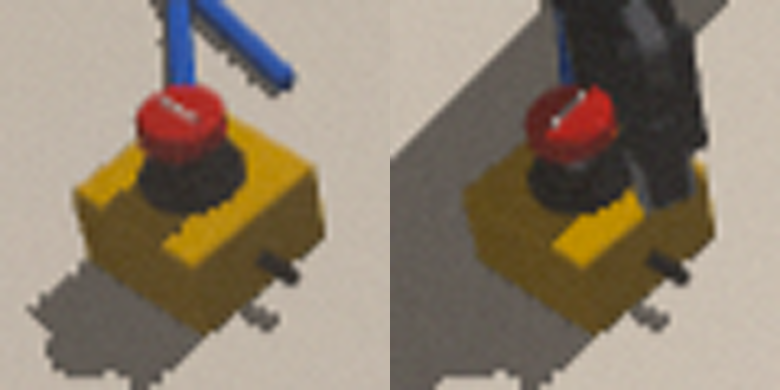

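The head is back at its first height of about 93 mm and its mark (about (570,105) in the right half) has turned about 80 degrees. The blank is home and the gripper is clear of everything, so I'm handing in.

```bash
python3 -c "
from h import *
print(order.job_done())"
```

```text
the job is handed in; nothing more can be done
None
```

I handed the job in after about 24 s of robot time: the stop was pressed first, the blank lies home green face up, flush, square and centred within about 1 mm, the head is turned clockwise to its stop and back at its first height, and the other things show no movement in the views I checked (the stop box and blue-handled pliers were partly hidden by the arm).

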